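Dock the tube-rack tray and lock it with its rod

ROBOT

A 6-joint arm with a two-finger parallel gripper is mounted at the origin on the work surface. World frame = base frame: x ahead of the robot, y to its left, z up, the work surface at z = 0. Lengths are in m, angles in degrees, forces in N, time in s.
With the tool pointing down it reaches from about 0.35 to 0.95 m from the base axis. Payload 17.4 kg.
Tool frame: the origin (TCP) lies between the finger pads; the fingertips stand 25 mm ahead of it and the grasp point (between the pads) lies 6 mm ahead of it; z points along the fingers, y is the line along which they close (so a half turn about z gives the same grasp; the last joint's range is limited). The gripper opens to 93 mm and grips with 3 to 60 N. Pads are 15 mm wide; open, the fingers measure 128 mm over their backs; the gripper's body (75 mm by 188 mm) begins 65 mm behind the grasp point.
Start: joints at [-77.452, 6.646, 82.598, -0, 90.757, -2.166], TCP at [0.171, -0.653, 0.244] pointing down, gripper open.
Joint ranges: [-162.19, 162.19], [-47.58, 125.68], [4.15, 143.07], [-65.23, 245.23], [0.69, 171.88], [-170.13, 170.13]. Speed limits (degrees/s): [108.29, 108.29, 127.2, 180, 180, 180].

INTERFACE

Orientations are given as a 3x3 rotation matrix whose columns are the frame's x, y, z axes.
In Python, from workcell import bot gives the robot as it stands.
- The arm moves only by the tool send_rows, never from a script. Its argument "deltas" is a list of rows, each an object with "linear": the shift along the tool's x, y, z in mm, a list of three; "yaw": the turn about the tool's z in rad. A call has exactly 5 rows; each row is the pose to reach, as a shift and turn from the pose commanded when the call began, along the tool's axes at that moment; what a row does not reach only later rows make up. A row lasts 1/12 s, in which the tool goes at most 41.7 mm and 7.16 degrees, less where a joint would pass 70% of its speed; a pose out of reach is approached as far as the arm can. A call with a gripper value outside its range is refused whole. "gripper" is the finger opening in mm, from 0 to 93, set as the call begins (left out, the last holds). The fingers move at their own pace and stop on an object; "squeeze" is the grip in N (left out, the last holds). Time passes only in rows, so rows that repeat a pose let the fingers close, or fill a call up. It gives the time, the measured TCP pose, the force, the opening and the grip force at its end, in the units of the state.
- bot.get_obs(): the state, without advancing time (a new reading comes with each control period).
- bot.read_camera(name): name is "side" or "top"; returns a dict with "color" (384x512x3 uint8, blue, green, red), "fx", "fy", "cx", "cy" (pixels), "extrinsics" (4x4, takes a point from world to camera coordinates). Camera axes: x right, y down, z forward; pixel columns grow to the right and rows downward; lengths in m; the calibration is good to about 2 mm. A picture is of the moment at which its call begins. There is no depth.
- bot.job_done(): hands the job in; it is judged then, once.
The state is a dict: "time_s": time; "joints": joint angles; "qvel": joint speeds; "joint_efforts": joint torques, N m; "eef_pos": TCP position; "tool_rot": TCP orientation; "contact_force": force on the tool from outside, world axes, zero at the start; "wrist_torque": the same for the moment, N m; "opening": finger opening in m; "finger_force": force on a finger pad.
Only numpy, scipy, OpenCV 4.12 (cv2) and the standard library are available. Lean on these libraries where they do the work, as an engineer would, in place of code of your own. Each camera call takes 0.05 s, during which the arm holds its last target. There are 200 camera calls.

TASK

Push the loader's tray with the yellow tube rack fully in until it stops. Then take the orange-knobbed locking rod from its white stand and thread it down through the red plate, the tray's lug and the lower ear until its collar sits fully home on the red plate, then let go. Ease it in by feel: press the rod on the loader with no more than 25 N, bring the tray gently to its stop (never over 40 N), and leave the other things on the bench where they are.

Things in the scene. Friction and masses are not known exactly. Their poses are not given: they have to be found in the camera images.
- loader: Rack loader fixed to the bench, white base 270 x 160 x 10 mm (x -220 to +50 mm). Origin on its underside below the nominal lock axis; z up, +x the way the tray is pushed in. At x 0 stands a blue lock clevis: with the tray in, three holes lie on one vertical axis: red plate, lug of the tray (z 56 to 64 mm, slot 13 mm along x by 38 mm along y, centred on y 0), lower ear.
- red_nominal (a point): Nominal centre of the hole (12 mm, through) in the red plate's top, loader x 0, y 0, z 96 mm; plate 48 x 48 x 8 mm. The clevis with both its holes is clamped anywhere along a cross slot: the real hole axis is up to 12 mm to either side along loader y, x still 0. That is not measured: find it by feel or sight. The plate yields straight down 6 mm on springs (1.2 N + 1.2 N/mm), then is solid.
- ear_nominal (a point): Nominal centre of the 12 mm through hole in the top of the steel lower ear (loader z 34 mm; ear z 24 to 34 mm), off along loader y just as the red plate's hole is. A damped spring roller in its bore resists with 3 to 10 N, more if pushed fast, while the tip passes z 36 to 26 mm, then presses sideways (5 N, loader -x): the rod does not fall home, push it. The clevis does not shift.
- tray (a joint): How far the tray is pulled out along loader -x, m: 0 is fully in at a solid stop, 0.06 the most; about 2.5 N of friction, stays where left. Its front is a grey upright plate, 90 mm wide, centred on loader y 0, z 14 to 80 mm; the robot-side face is at loader x = -126 mm minus this value. The yellow rack behind it is up to 71 mm high.
- rod: Steel locking rod with orange knob, about 0.12 kg, upright in a white stand. Origin at the centre of its lower tip, z along it to the knob. Shank 10 mm diameter, 76 mm long, the last 4 mm tapering to 8 mm at the tip; then a collar, 26 mm diameter, 6 mm thick; then the knob, 82 to 122 mm from the tip. Home in the loader, its tip is at loader z 20 mm and the collar rests on the red plate.
- rod_knob (a point): Centre of the orange knob (20 mm diameter, 40 mm tall), on the rod's axis, 102 mm above the rod's tip: the place to grip.
- stand: White parking stand, fixed, 60 x 60 x 80 mm, origin at the centre of its underside; the rod hangs by its collar in its 14 mm hole.
- tip_box: Blue pipette-tip box with clear lid, 90 x 125 x 80 mm. A bystander: leave it alone. Origin at the centre of its underside.
- reagent: White bottle with blue cap, 64 mm diameter, 130 mm tall. A bystander: leave it alone. Origin at the centre of its underside.
- jar: Amber jar with black cap, 60 mm diameter, 75 mm tall. A bystander: leave it alone. Origin at the centre of its underside.
- beaker: Glass beaker, 70 mm diameter, 85 mm tall. A bystander: leave it alone. Origin at the centre of its underside.
- spare_pin: Spare pin with a BLACK handle, lying on the bench, 115 mm long; not the one to use. A bystander: leave it alone. Origin at the centre of its underside.
- driver: Screwdriver lying on the bench. A bystander: leave it alone. Origin at the centre of its underside.

How it is judged (in metres and radians):
On the way, in this order (a step that is already met when the one before it is completed fails the run):
1. the tray is pushed fully in (value of joint tray below 0.003 m), for 0.2 s.
2. the rod's tip is through the red plate and the lug, the tray still in (value of joint tray below 0.003 m and z of rod in the frame of loader below 0.054 m and x of rod in the frame of loader between -0.005 and 0.005 m and y of rod in the frame of loader between -0.0145 and 0.0145 m and angle between rod's own z axis and vertical below 0.08 rad), for 0.1 s.
At the end, for the whole second after the job is handed in: Tray within 3 mm of its stop; rod released, at rest, upright within 0.08 rad through all three holes (tip within 5 mm of loader x 0 and 14.5 mm of loader y 0), collar home on the red plate: tip at loader z below 23.5 mm (home is 20) (value of joint tray below 0.003 m and z of rod in the frame of loader below 0.0235 m and x of rod in the frame of loader between -0.005 and 0.005 m and y of rod in the frame of loader between -0.0145 and 0.0145 m and angle between rod's own z axis and vertical below 0.08 rad and linear speed of rod below 0.01 m/s); the robot touches nothing.
It fails at once if the rod is pressed against the loader with more than 25 N (contact force between rod and loader above 25 N).
It fails at once if the gripper presses the loader or its tray with more than 40 N (contact force between any of the fingers, the arm and loader above 40 N).
It fails at once if a bystander is moved more than 20 mm (distance of any of tip_box, reagent, jar, beaker, spare_pin, driver from where it was at the start of the episode above 0.02 m).
It also fails if it takes over 72 s, if anything falls off the work surface, if the arm or the gripper's body presses on something with over 40 N, if the wrist force passes 120 N, or if a joint passes its speed limit or range.

## Working session

There is one attempt and no reset: what is moved stays moved. The work goes in short steps, Python scripts to look and compute and a tool call to move; the robot and the scene stay as the last step left them, time stands still between calls to the robot, and variables do not carry over. Pictures are saved under pics/ and viewed, at most 10 in all, crops included, and the job is handed in when it is done.

Besides the shell and the picture viewer there is one more tool, called after "Emit:" as name(argument=value, ...) on one line, values as JSON. send_rows: Moves the arm, as the interface text tells. Its arguments: {"type":"object","properties":{"deltas":{"type":"array"},"gripper":{"type":"number"},"squeeze":{"type":"number"}},"required":["deltas"]}

```bash
mkdir -p pics; ls
python3 - <<'E'
from workcell import bot
import cv2,numpy as np
for n in("top","side"):
    r=bot.read_camera(n); cv2.imwrite(f"pics/{n}0.png",r["color"]); print(n,r["fx"],r["fy"],r["cx"],r["cy"]);print(np.round(r["extrinsics"],4).tolist())
o=bot.get_obs(); print(o)
E
```

```text
pics
top 451.58696111855795 451.58696111855795 257.073089168294 200.14624020727013
[[-0.0066, -0.9999, -0.0118, 0.0161], [-0.9832, 0.0087, -0.1823, 0.5112], [0.1824, 0.0104, -0.9832, 1.641], [0.0, 0.0, 0.0, 1.0]]
side 498.34993421309775 498.34993421309775 258.49914520096075 192.17673494702817
[[0.8093, -0.5874, 0.0016, -0.4152], [-0.4129, -0.5708, -0.7097, 0.2813], [0.4178, 0.5737, -0.7045, 1.2469], [0.0, 0.0, 0.0, 1.0]]
{'time_s': 0.1, 'joints': array([-7.74509883e+01,  6.66907407e+00,  8.26315400e+01,  2.83806458e-03,
        9.07545805e+01, -2.16559243e+00]), 'qvel': array([-0.13091551, -0.05846056, -0.10843878, -0.09785037,  0.06780573,
       -0.00476913]), 'joint_efforts': array([ 2.23279363e-03, -7.22893953e+01, -6.23865581e+01,  7.80550414e-02,
        2.27097207e-02, -7.43830060e-05]), 'eef_pos': array([ 0.17142716, -0.65271351,  0.24301018]), 'tool_rot': array([[ 9.67202888e-01,  2.54005014e-01, -1.60960613e-04],
       [ 2.54005051e-01, -9.67202424e-01,  9.51075507e-04],
       [ 8.58964527e-05, -9.60767786e-04, -9.99999535e-01]]), 'contact_force': array([-0.36489065, -0.20112855, -0.23034015]), 'wrist_torque': array([-0.03358647,  0.03379771,  0.01792486]), 'finger_force': 0.0, 'opening': 0.09303438442496952}
```

View pics/top0.png

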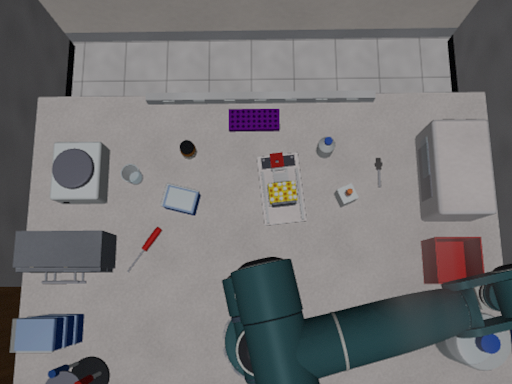

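View pics/side0.png

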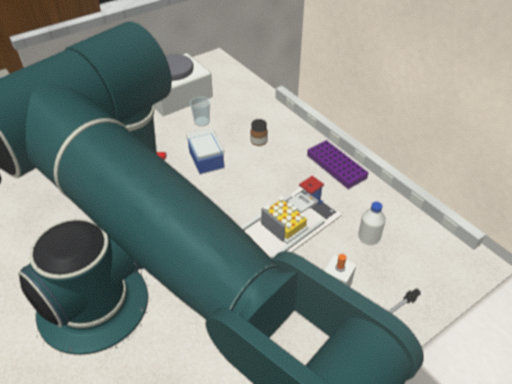

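The top view shows the loader's white base around (282,188), with the red plate at (276,160) and the rack at (283,193). The orange knob and stand are at (348,194). In the side view the red plate is at (312,185) and the knob at (341,261).

```bash
cat > h.py <<'E'
import cv2,numpy as np
from workcell import bot
def ray(r,u,v):
    E=r["extrinsics"];R=E[:3,:3];c=-R.T@E[:3,3]
    d=R.T@np.array([(u-r["cx"])/r["fx"],(v-r["cy"])/r["fy"],1]);return c,d/np.linalg.norm(d)
def plane(r,u,v,z):
    c,d=ray(r,u,v);return c+d*(z-c[2])/d[2]
def tri(r1,p1,r2,p2):
    c1,d1=ray(r1,*p1);c2,d2=ray(r2,*p2)
    s=np.linalg.lstsq(np.c_[d1,-d2],c2-c1,rcond=None)[0]
    a,b=c1+s[0]*d1,c2+s[1]*d2;return (a+b)/2,np.linalg.norm(a-b)
def proj(r,p):
    q=r["extrinsics"][:3]@np.r_[p,1];return q[0]/q[2]*r["fx"]+r["cx"],q[1]/q[2]*r["fy"]+r["cy"]
def blob(r,lo,hi,box):
    x0,y0,x1,y1=box;h=cv2.cvtColor(r["color"],cv2.COLOR_BGR2HSV)[y0:y1,x0:x1]
    m=cv2.inRange(h,np.array(lo),np.array(hi))
    n,l,s,c=cv2.connectedComponentsWithStats(m)
    i=1+np.argmax(s[1:,4]);return c[i]+[x0,y0],s[i],(l==i).astype(np.uint8)
E
python3 - <<'E'
from h import *
t=bot.read_camera("top");s=bot.read_camera("side")
for nm,lo,hi,bt,bs in [("knob",(3,150,120),(16,255,255),(335,175,365,210),(325,245,360,280)),("red",(0,150,80),(3,255,255),(260,145,295,175),(295,170,330,205)),("redhi",(170,120,80),(180,255,255),(260,145,295,175),(295,170,330,205))]:
    try:
        a,sa,_=blob(t,lo,hi,bt);b,sb,_=blob(s,lo,hi,bs);print(nm,a,sa,b,sb,tri(t,a,s,b))
    except Exception as e: print(nm,e)
a=cv2.resize(t["color"][145:235,245:375],None,fx=6,fy=6,interpolation=cv2.INTER_CUBIC)
cv2.imwrite("pics/z1.png",a)
b=cv2.resize(s["color"][165:290,235:365],None,fx=5,fy=4.8,interpolation=cv2.INTER_CUBIC)
cv2.imwrite("pics/z2.png",cv2.resize(s["color"][170:290,235:365],None,fx=5,fy=5,interpolation=cv2.INTER_CUBIC))
E
```

```text
knob [349.35294118 191.        ] [12 14  5  5 17] [341.04166667 260.69444444] [13 10  8 13 72] (array([ 0.52857908, -0.31979307,  0.11309724]), np.float64(0.0022358819238288957))
red [276.41935484 159.74193548] [ 10   8  14  15 155] [311.1734104  184.30635838] [  6   7  21  16 173] (array([ 0.65327706, -0.06082968,  0.09665918]), np.float64(0.0007524026216708923))
redhi [270. 159.] [10 12  1  5  5] [310.66666667 185.66666667] [15 15  2  2  3] (array([ 0.66828995, -0.03949324,  0.06493549]), np.float64(0.007451418386071426))
```

View pics/z1.png

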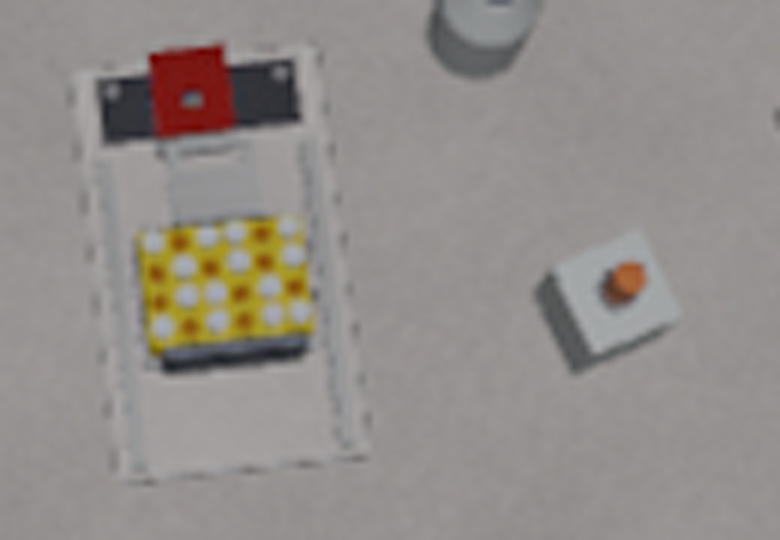

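View pics/z2.png

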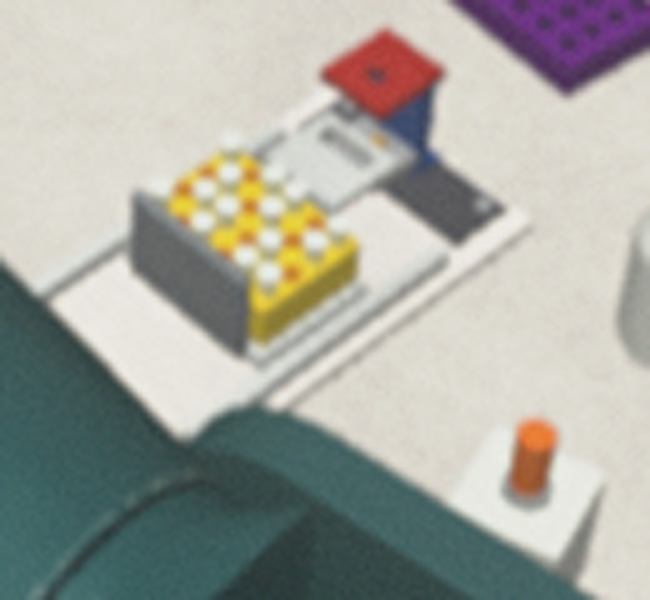

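The crops show the base corners at z1 (78,73), (315,47), (367,457) and (123,482). The red plate's hole is at z1 (191,99) and z2 (376,74), and the knob top is at z1 (631,272) and z2 (536,430). The tray is pulled out.

Run:
```python
from h import *
t=bot.read_camera("top");s=bot.read_camera("side")
T=lambda u,v:((u+.5)/6-.5+245,(v+.5)/6-.5+145)
S=lambda u,v:((u+.5)/5-.5+235,(v+.5)/5-.5+170)
W=[plane(t,*T(*p),.01)[:2] for p in[(78,73),(315,47),(367,457),(123,482)]]
L=np.array([(.05,.08),(.05,-.08),(-.22,-.08),(-.22,.08)])
W=np.array(W);Lc=L-L.mean(0);Wc=W-W.mean(0)
th=np.arctan2((Lc[:,0]*Wc[:,1]-Lc[:,1]*Wc[:,0]).sum(),(Lc*Wc).sum())
R=np.array([[np.cos(th),-np.sin(th)],[np.sin(th),np.cos(th)]]);o=W.mean(0)-R@L.mean(0)
print("W",W.round(4).tolist(),"th",np.degrees(th),"o",o,"res",((W-o)@R-L).round(4).tolist())
for nm,p in [("hole tri",tri(t,T(191,99),s,S(376,74))),("hole top",(plane(t,*T(191,99),.096),0)),("hole side",(plane(s,*S(376,74),.096),0))]:
    print(nm,p,"loader",R.T@(p[0][:2]-o))
a,_,_=blob(t,(0,120,60),(8,255,255),(260,145,295,175));b,_,_=blob(s,(0,120,60),(8,255,255),(295,170,330,205))
for r,p in((t,a),(s,b)): q=plane(r,*p,.096);print("red cen",p,q,R.T@(q[:2]-o))
print("knobtop",tri(t,T(631,272),s,S(536,430)),plane(t,*T(631,272),.126),plane(s,*S(536,430),.126))
b,_,_=blob(s,(3,150,120),(16,255,255),(325,245,360,280));print(plane(s,*b,.106))
# tray front: side view bottom edge z=.014? top edge z .08 corners
for p in[(135,195),(250,268)]: q=plane(s,*S(*p),.080);print("front top",q,R.T@(q[:2]-o))
for p in[(165,368),(306,352)]: q=plane(t,*T(*p),.014);print("front bot",q,R.T@(q[:2]-o))
for p in[(560,265),(635,230),(682,315),(603,355)]: print("stand",plane(t,*T(*p),.08))
```

```text
W [[0.6899, 0.0095], [0.7058, -0.1445], [0.4373, -0.1711], [0.4226, -0.0171]] th 5.6683431419618024 o [ 0.64848603 -0.07240755] res [[-0.0007, -0.0026], [-0.0001, 0.0026], [0.0, 0.0026], [0.0007, -0.0026]]
hole tri (array([ 0.64765324, -0.0607761 ,  0.09933479]), np.float64(0.0012473201420629845)) loader [0.00032013 0.01165683]
hole top (array([ 0.64800815, -0.06058233,  0.096     ]), 0) loader [0.00069243 0.0118146 ]
hole side (array([ 0.65073083, -0.05845064,  0.096     ]), 0) loader [0.00361235 0.01366694]
red cen [276.4556962  159.75316456] [ 0.65307573 -0.06079941  0.096     ] [0.00571379 0.01109805]
red cen [311.02985075 184.27363184] [ 0.65390218 -0.06010451  0.096     ] [0.00660484 0.01170793]
knobtop (array([ 0.52926437, -0.31812852,  0.13056829]), np.float64(0.0014634679385015638)) [ 0.53085591 -0.31943755  0.126     ] [ 0.5314135  -0.31554992  0.126     ]
[ 0.53181681 -0.31610328  0.106     ]
front top [ 0.49275131 -0.04225508  0.08      ] [-0.15199506  0.04538694]
front top [ 0.5109032  -0.12167017  0.08      ] [-0.14177575 -0.03543269]
front bot [ 0.4946277  -0.04438113  0.014     ] [-0.15033784  0.04308595]
front bot [ 0.50414403 -0.13387113  0.014     ] [-0.14970696 -0.04690639]
stand [ 0.54515396 -0.28540863  0.08      ]
stand [ 0.56666786 -0.33218252  0.08      ]
stand [ 0.51333034 -0.35842389  0.08      ]
stand [ 0.4889875  -0.30931824  0.08      ]
```

Emit:
send_rows(deltas=[{"linear":[26,-29,0],"yaw":0},{"linear":[52,-58,0],"yaw":0},{"linear":[78,-87,0],"yaw":0},{"linear":[104,-116,0],"yaw":0},{"linear":[130,-145,0],"yaw":0}], gripper=0, squeeze=10)

```text
time_s: 0.72
eef_pos: [0.2607, -0.4779, 0.2435]
tool_rot: [[0.967, 0.254, 0.0], [0.254, -0.967, 0.0], [0.0, -0.0, -1.0]]
contact_force: [0.6, 0.0, -0.4]
opening: 0.0641
finger_force: 0.0
```

Emit:
send_rows(deltas=[{"linear":[26,-29,0],"yaw":0},{"linear":[52,-58,0],"yaw":0},{"linear":[78,-87,0],"yaw":0},{"linear":[104,-116,0],"yaw":0},{"linear":[130,-145,0],"yaw":0}])

```text
time_s: 1.13
eef_pos: [0.3495, -0.3046, 0.2438]
tool_rot: [[0.967, 0.254, 0.0], [0.254, -0.967, -0.0], [0.0, 0.0, -1.0]]
contact_force: [1.1, 0.5, 0.7]
opening: 0.031
finger_force: 0.0
```

Emit:
send_rows(deltas=[{"linear":[26,-29,0],"yaw":0},{"linear":[52,-58,0],"yaw":0},{"linear":[78,-87,0],"yaw":0},{"linear":[104,-116,0],"yaw":0},{"linear":[130,-145,0],"yaw":0}])

```text
time_s: 1.55
eef_pos: [0.4385, -0.1312, 0.244]
tool_rot: [[0.967, 0.254, 0.001], [0.254, -0.967, -0.0], [0.001, 0.0, -1.0]]
contact_force: [1.3, -0.9, 0.9]
opening: 0.0008
finger_force: 0.0
```

Emit:
send_rows(deltas=[{"linear":[15,-17,0],"yaw":0.08},{"linear":[31,-35,0],"yaw":0.158},{"linear":[31,-35,0],"yaw":0.158},{"linear":[31,-35,0],"yaw":0.158},{"linear":[31,-35,0],"yaw":0.158}])

```text
time_s: 1.97
eef_pos: [0.4591, -0.0916, 0.2436]
tool_rot: [[0.995, 0.1, -0.0], [0.1, -0.995, -0.0], [-0.0, 0.0, -1.0]]
contact_force: [0.1, 0.8, 0.3]
opening: 0.0006
finger_force: 0.0
```

Emit:
send_rows(deltas=[{"linear":[0,0,38],"yaw":0},{"linear":[0,0,76],"yaw":0},{"linear":[0,0,114],"yaw":0},{"linear":[0,0,148],"yaw":0},{"linear":[0,0,178],"yaw":0}])

```text
time_s: 2.38
eef_pos: [0.4582, -0.0923, 0.0635]
tool_rot: [[0.995, 0.098, -0.001], [0.098, -0.995, 0.0], [-0.001, -0.0, -1.0]]
contact_force: [0.7, -0.2, 0.6]
opening: 0.0005
finger_force: 0.0
```

Emit:
send_rows(deltas=[{"linear":[4,0,0],"yaw":0},{"linear":[8,0,0],"yaw":0},{"linear":[12,0,0],"yaw":0},{"linear":[16,0,0],"yaw":0},{"linear":[20,0,0],"yaw":0}])

```text
time_s: 2.8
eef_pos: [0.4806, -0.0897, 0.0677]
tool_rot: [[0.995, 0.099, 0.003], [0.099, -0.995, -0.001], [0.003, 0.001, -1.0]]
contact_force: [0.1, 0.4, -0.2]
opening: 0.0005
finger_force: 0.0
```

Emit:
send_rows(deltas=[{"linear":[2,0,0],"yaw":0},{"linear":[4,0,0],"yaw":0},{"linear":[6,0,0],"yaw":0},{"linear":[8,0,0],"yaw":0},{"linear":[10,0,0],"yaw":0}])

```text
time_s: 3.22
eef_pos: [0.4892, -0.0884, 0.0658]
tool_rot: [[0.995, 0.099, -0.0], [0.099, -0.995, -0.0], [-0.0, 0.0, -1.0]]
contact_force: [-3.1, -0.2, 2.0]
opening: -0.0001
finger_force: 1.3
```

Emit:
send_rows(deltas=[{"linear":[2,0,0],"yaw":0},{"linear":[4,0,0],"yaw":0},{"linear":[6,0,0],"yaw":0},{"linear":[8,0,0],"yaw":0},{"linear":[10,0,0],"yaw":0}])

```text
time_s: 3.63
eef_pos: [0.4992, -0.0874, 0.0656]
tool_rot: [[0.995, 0.099, -0.0], [0.099, -0.995, 0.0], [-0.0, -0.0, -1.0]]
contact_force: [-3.1, 0.4, 2.6]
opening: 0.0007
finger_force: 1.3
```

Emit:
send_rows(deltas=[{"linear":[1.6,0,0],"yaw":0},{"linear":[3.2,0,0],"yaw":0},{"linear":[4.8,0,0],"yaw":0},{"linear":[6.4,0,0],"yaw":0},{"linear":[8,0,0],"yaw":0}])

```text
time_s: 4.05
eef_pos: [0.5071, -0.0866, 0.0656]
tool_rot: [[0.995, 0.099, -0.0], [0.099, -0.995, 0.0], [-0.0, -0.0, -1.0]]
contact_force: [-1.4, 0.8, 2.3]
opening: 0.0007
finger_force: 1.3
```

Emit:
send_rows(deltas=[{"linear":[0.5,0,0],"yaw":0},{"linear":[1,0,0],"yaw":0},{"linear":[1.5,0,0],"yaw":0},{"linear":[2,0,0],"yaw":0},{"linear":[2.5,0,0],"yaw":0}])

```text
time_s: 4.47
eef_pos: [0.5095, -0.0863, 0.0656]
tool_rot: [[0.995, 0.099, -0.0], [0.099, -0.995, 0.0], [-0.0, -0.0, -1.0]]
contact_force: [-2.8, 1.5, 0.7]
opening: 0.0002
finger_force: 1.3
```

Emit:
send_rows(deltas=[{"linear":[0.4,0,0],"yaw":0},{"linear":[0.8,0,0],"yaw":0},{"linear":[1.2,0,0],"yaw":0},{"linear":[1.6,0,0],"yaw":0},{"linear":[2,0,0],"yaw":0}])

```text
time_s: 4.88
eef_pos: [0.5115, -0.0862, 0.0656]
tool_rot: [[0.995, 0.099, -0.0], [0.099, -0.995, 0.0], [-0.0, -0.0, -1.0]]
contact_force: [-2.2, 1.6, -0.0]
opening: 0.0004
finger_force: 1.3
```

Emit:
send_rows(deltas=[{"linear":[0.3,0,0],"yaw":0},{"linear":[0.6,0,0],"yaw":0},{"linear":[0.9,0,0],"yaw":0},{"linear":[1.2,0,0],"yaw":0},{"linear":[1.5,0,0],"yaw":0}])

```text
time_s: 5.3
eef_pos: [0.513, -0.086, 0.0656]
tool_rot: [[0.995, 0.099, -0.0], [0.099, -0.995, 0.0], [-0.0, -0.0, -1.0]]
contact_force: [-2.1, 1.6, -1.2]
opening: 0.0004
finger_force: 1.3
```

Emit:
send_rows(deltas=[{"linear":[0.3,0,0],"yaw":0},{"linear":[0.6,0,0],"yaw":0},{"linear":[0.9,0,0],"yaw":0},{"linear":[1.2,0,0],"yaw":0},{"linear":[1.5,0,0],"yaw":0}])

```text
time_s: 5.72
eef_pos: [0.5145, -0.0859, 0.0656]
tool_rot: [[0.995, 0.099, -0.0], [0.099, -0.995, -0.0], [-0.0, -0.0, -1.0]]
contact_force: [-2.6, 1.4, -0.8]
opening: 0.0007
finger_force: 1.3
```

Emit:
send_rows(deltas=[{"linear":[0.2,0,0],"yaw":0},{"linear":[0.4,0,0],"yaw":0},{"linear":[0.6,0,0],"yaw":0},{"linear":[0.8,0,0],"yaw":0},{"linear":[1,0,0],"yaw":0}])

```text
time_s: 6.13
eef_pos: [0.5152, -0.0858, 0.0656]
tool_rot: [[0.995, 0.099, -0.001], [0.099, -0.995, -0.0], [-0.001, -0.0, -1.0]]
contact_force: [-8.2, 0.9, 2.9]
opening: 0.0005
finger_force: 4.0
```

Emit:
send_rows(deltas=[{"linear":[0.2,0,0],"yaw":0},{"linear":[0.2,0,0],"yaw":0},{"linear":[0.2,0,0],"yaw":0},{"linear":[0.2,0,0],"yaw":0},{"linear":[0.2,0,0],"yaw":0}])

```text
time_s: 6.55
eef_pos: [0.5152, -0.0858, 0.0656]
tool_rot: [[0.995, 0.099, -0.001], [0.099, -0.995, -0.0], [-0.001, -0.0, -1.0]]
contact_force: [-9.1, 1.5, 2.1]
opening: 0.0006
finger_force: 4.3
```

Emit:
send_rows(deltas=[{"linear":[-10,0,0],"yaw":0},{"linear":[-30,0,0],"yaw":0},{"linear":[-40,0,-35],"yaw":0},{"linear":[-40,0,-75],"yaw":0},{"linear":[-40,0,-114],"yaw":0}])

```text
time_s: 6.97
eef_pos: [0.4748, -0.0898, 0.1812]
tool_rot: [[0.995, 0.098, 0.0], [0.098, -0.995, -0.0], [0.0, 0.0, -1.0]]
contact_force: [0.3, 0.3, 0.1]
opening: 0.0004
finger_force: 0.0
```

Emit:
send_rows(deltas=[{"linear":[7,39,-4],"yaw":0},{"linear":[14,78,-8],"yaw":0},{"linear":[21,117,-12],"yaw":0},{"linear":[28,156,-16],"yaw":0},{"linear":[32,195,-20],"yaw":0}], gripper=60)

```text
time_s: 7.38
eef_pos: [0.5271, -0.2827, 0.2003]
tool_rot: [[0.995, 0.099, 0.001], [0.099, -0.995, -0.001], [0.001, 0.001, -1.0]]
contact_force: [1.0, 0.4, 0.3]
opening: 0.0292
finger_force: 0.0
```

Emit:
send_rows(deltas=[{"linear":[0,20,0],"yaw":0},{"linear":[0,37,0],"yaw":0},{"linear":[0,37,0],"yaw":0},{"linear":[0,37,0],"yaw":0},{"linear":[0,37,0],"yaw":0}])

```text
time_s: 7.8
eef_pos: [0.5305, -0.3166, 0.1997]
tool_rot: [[0.995, 0.099, 0.0], [0.099, -0.995, 0.0], [0.0, -0.0, -1.0]]
contact_force: [0.3, 1.9, -0.5]
opening: 0.0594
finger_force: 0.0
```

Run:
```python
from h import *
t=bot.read_camera("top");s=bot.read_camera("side");o=bot.get_obs();print(o["time_s"],o["eef_pos"],o["opening"],o["contact_force"])
a=cv2.resize(s["color"][170:290,235:365],None,fx=5,fy=5,interpolation=cv2.INTER_CUBIC)
b=cv2.resize(t["color"][145:235,245:375],None,fx=1,fy=1)
cv2.imwrite("pics/s3.png",a)
```

```text
7.9 [ 0.53060187 -0.31633176  0.19991899] 0.05969816995779706 [ 0.75838647  0.01347906 -0.11253767]
```

View pics/s3.png

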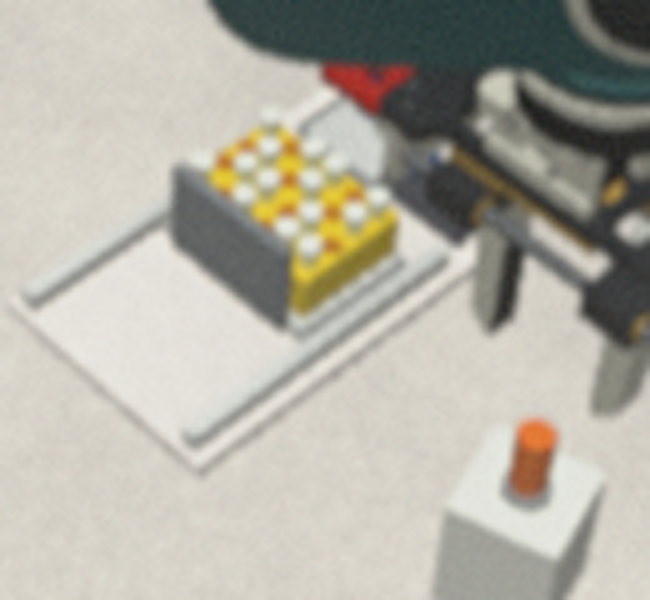

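The picture shows the tray's front plate shifted to (235,250), so the tray is in. The fingers straddle the knob, which is at (535,455).

Emit:
send_rows(deltas=[{"linear":[0,1.5,20],"yaw":0},{"linear":[0,1.5,40],"yaw":0},{"linear":[0,1.5,60],"yaw":0},{"linear":[0,1.5,75],"yaw":0},{"linear":[0,1.5,85],"yaw":0}])

```text
time_s: 8.32
eef_pos: [0.5305, -0.3179, 0.1131]
tool_rot: [[0.995, 0.1, -0.001], [0.1, -0.995, 0.001], [-0.001, -0.001, -1.0]]
contact_force: [-0.6, 0.3, 0.2]
opening: 0.0599
finger_force: 0.0
```

Emit:
send_rows(deltas=[{"linear":[0,0,0],"yaw":0},{"linear":[0,0,0],"yaw":0},{"linear":[0,0,0],"yaw":0},{"linear":[0,0,0],"yaw":0},{"linear":[0,0,0],"yaw":0}], gripper=12, squeeze=28)

```text
time_s: 8.73
eef_pos: [0.5311, -0.3191, 0.1157]
tool_rot: [[0.995, 0.099, 0.001], [0.099, -0.995, -0.001], [0.001, 0.001, -1.0]]
contact_force: [0.7, -0.4, 0.1]
opening: 0.0309
finger_force: 0.0
```

Emit:
send_rows(deltas=[{"linear":[0,0,0],"yaw":0},{"linear":[0,0,0],"yaw":0},{"linear":[0,0,0],"yaw":0},{"linear":[0,0,0],"yaw":0},{"linear":[0,0,0],"yaw":0}])

```text
time_s: 9.15
eef_pos: [0.5309, -0.319, 0.1151]
tool_rot: [[0.995, 0.099, 0.001], [0.099, -0.995, -0.0], [0.001, 0.0, -1.0]]
contact_force: [-0.7, 1.2, 5.8]
opening: 0.0196
finger_force: 28.0
```

Emit:
send_rows(deltas=[{"linear":[0,0,-15],"yaw":0},{"linear":[0,0,-40],"yaw":0},{"linear":[0,0,-70],"yaw":0},{"linear":[0,0,-100],"yaw":0},{"linear":[0,0,-120],"yaw":0}])

```text
time_s: 9.57
eef_pos: [0.5309, -0.319, 0.2386]
tool_rot: [[0.995, 0.099, 0.002], [0.099, -0.995, -0.001], [0.002, 0.002, -1.0]]
contact_force: [0.9, -1.0, -0.5]
opening: 0.0194
finger_force: 28.0
```

Emit:
send_rows(deltas=[{"linear":[14,-25,0],"yaw":0},{"linear":[31,-54,0],"yaw":0},{"linear":[49,-85,0],"yaw":0},{"linear":[67,-116,0],"yaw":0},{"linear":[85,-147,0],"yaw":0}])

```text
time_s: 9.98
eef_pos: [0.6011, -0.1627, 0.2356]
tool_rot: [[0.995, 0.098, 0.0], [0.098, -0.995, -0.0], [0.0, 0.0, -1.0]]
contact_force: [0.5, -1.0, -0.7]
opening: 0.0195
finger_force: 28.0
```

Emit:
send_rows(deltas=[{"linear":[16,-30,0],"yaw":0},{"linear":[32,-58,0],"yaw":0},{"linear":[45,-80,0],"yaw":0},{"linear":[54,-94,0],"yaw":0},{"linear":[56.5,-98.7,0],"yaw":0}])

```text
time_s: 10.4
eef_pos: [0.648, -0.0585, 0.235]
tool_rot: [[0.995, 0.101, -0.0], [0.101, -0.995, 0.0], [-0.0, -0.0, -1.0]]
contact_force: [-0.7, -1.2, -2.0]
opening: 0.0196
finger_force: 28.0
```

Emit:
send_rows(deltas=[{"linear":[0,0,0],"yaw":0},{"linear":[0,0,0],"yaw":0},{"linear":[0,0,0],"yaw":0},{"linear":[0,0,0],"yaw":0},{"linear":[0,0,0],"yaw":0}])

```text
time_s: 10.82
eef_pos: [0.6471, -0.0614, 0.2348]
tool_rot: [[0.995, 0.097, 0.0], [0.097, -0.995, -0.0], [0.0, 0.0, -1.0]]
contact_force: [-0.6, -0.7, -1.8]
opening: 0.0195
finger_force: 28.0
```

Run:
```python
from h import *
t=bot.read_camera("top");s=bot.read_camera("side");o=bot.get_obs();print(o["time_s"],o["eef_pos"],o["opening"],o["contact_force"],o["wrist_torque"])
tip=o["eef_pos"]+[0,0,-.111]
print(proj(s,tip),proj(s,tip+[0,0,.076]),proj(s,tip+[0,0,.05]),proj(t,tip))
cv2.imwrite("pics/s4.png",cv2.resize(s["color"][140:215,270:370],None,fx=8,fy=8,interpolation=cv2.INTER_CUBIC))
np.savez("s4.npz",s=s["color"],t=t["color"])
```

```text
10.9167 [ 0.64715141 -0.06103736  0.23476244] 0.01968309863311129 [-0.85337402  0.82594616 -1.71120577] [ 0.02916641 -0.01496021  0.02241795]
(np.float64(310.152551376331), np.float64(178.2911402421979)) (np.float64(312.2590360445507), np.float64(157.6996048233238)) (np.float64(311.5197295098493), np.float64(164.9265535518778)) (np.float64(276.77789476518785), np.float64(159.26302107676347))
```

View pics/s4.png

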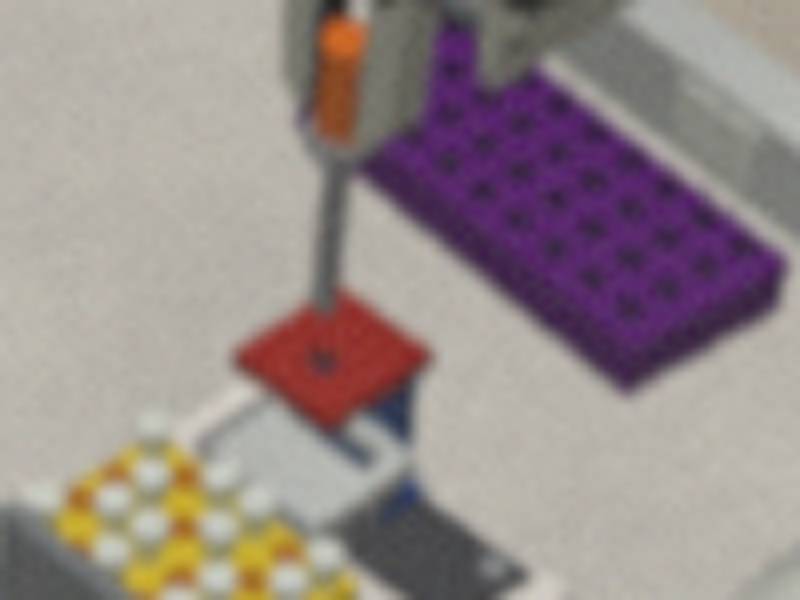

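The rod hangs upright, with its tip at crop (323,308), within about 0.3 px of the prediction. The red plate's hole is at (322,360), almost straight below, so I'm lowering to just above the plate.

Emit:
send_rows(deltas=[{"linear":[0,0,6],"yaw":0},{"linear":[0,0,12],"yaw":0},{"linear":[0,0,17],"yaw":0},{"linear":[0,0,21],"yaw":0},{"linear":[0,0,23],"yaw":0}])

```text
time_s: 11.33
eef_pos: [0.6471, -0.0604, 0.2105]
tool_rot: [[0.995, 0.099, -0.001], [0.099, -0.995, 0.0], [-0.001, -0.0, -1.0]]
contact_force: [1.1, -0.3, -1.7]
opening: 0.0195
finger_force: 28.0
```

Emit:
send_rows(deltas=[{"linear":[0,0,0],"yaw":0},{"linear":[0,0,0],"yaw":0},{"linear":[0,0,0],"yaw":0},{"linear":[0,0,0],"yaw":0},{"linear":[0,0,0],"yaw":0}])

```text
time_s: 11.75
eef_pos: [0.6474, -0.0605, 0.2119]
tool_rot: [[0.995, 0.099, 0.0], [0.099, -0.995, -0.0], [0.0, 0.0, -1.0]]
contact_force: [-0.4, 0.0, -0.8]
opening: 0.0195
finger_force: 28.0
```

Run:
```python
from h import *
s=bot.read_camera("side");o=bot.get_obs();print(o["time_s"],o["eef_pos"],o["contact_force"])
tip=o["eef_pos"]+[0,0,-.111]
print([round(8*(a-b)) for a,b in zip(proj(s,tip),(285,160))])
cv2.imwrite("pics/s5.png",cv2.resize(s["color"][160:205,285:345],None,fx=13,fy=13,interpolation=cv2.INTER_CUBIC))
```

```text
11.8 [ 0.64738208 -0.06043764  0.2118937 ] [-0.10875739  0.47421788 -1.27258182]
[196, 192]
```

View pics/s5.png

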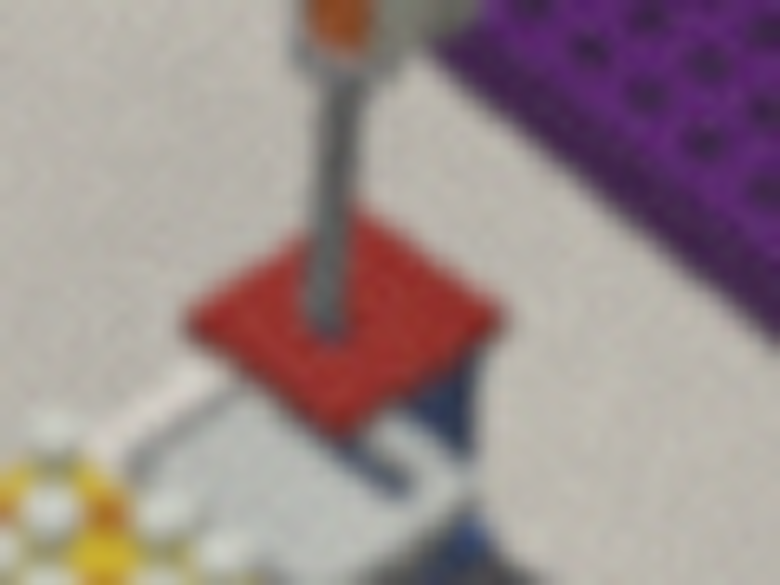

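The tip, at crop (325,335), covers the hole. Now I'm lowering by feel.

Emit:
send_rows(deltas=[{"linear":[0,0,1.2],"yaw":0},{"linear":[0,0,2.4],"yaw":0},{"linear":[0,0,3.6],"yaw":0},{"linear":[0,0,4.8],"yaw":0},{"linear":[0,0,6],"yaw":0}])

```text
time_s: 12.22
eef_pos: [0.6474, -0.0605, 0.2056]
tool_rot: [[0.995, 0.099, 0.0], [0.099, -0.995, -0.0], [0.0, 0.0, -1.0]]
contact_force: [0.6, 0.2, 0.5]
opening: 0.0197
finger_force: 28.0
```

Emit:
send_rows(deltas=[{"linear":[0,0,0.5],"yaw":0},{"linear":[0,0,1],"yaw":0},{"linear":[0,0,1.5],"yaw":0},{"linear":[0,0,2],"yaw":0},{"linear":[0,0,2],"yaw":0}])

```text
time_s: 12.63
eef_pos: [0.6474, -0.0605, 0.2038]
tool_rot: [[0.995, 0.099, 0.0], [0.099, -0.995, -0.0], [0.0, 0.0, -1.0]]
contact_force: [-0.3, 1.0, 2.2]
opening: 0.0198
finger_force: 28.0
```

Emit:
send_rows(deltas=[{"linear":[0.2,0,0],"yaw":0},{"linear":[0.4,0,0],"yaw":0},{"linear":[0.6,0,0],"yaw":0},{"linear":[0.8,0,0],"yaw":0},{"linear":[1,0,0],"yaw":0}])

```text
time_s: 13.05
eef_pos: [0.6482, -0.0604, 0.2036]
tool_rot: [[0.995, 0.099, -0.0], [0.099, -0.995, 0.0], [-0.0, -0.0, -1.0]]
contact_force: [-3.1, -0.3, 2.7]
opening: 0.0196
finger_force: 28.0
```

Emit:
send_rows(deltas=[{"linear":[0.2,0,0],"yaw":0},{"linear":[0.4,0,0],"yaw":0},{"linear":[0.6,0,0],"yaw":0},{"linear":[0.8,0,0],"yaw":0},{"linear":[1,0,0],"yaw":0}])

```text
time_s: 13.47
eef_pos: [0.6493, -0.0603, 0.2036]
tool_rot: [[0.995, 0.099, -0.0], [0.099, -0.995, -0.0], [-0.0, 0.0, -1.0]]
contact_force: [-3.4, -0.3, 2.5]
opening: 0.0197
finger_force: 28.0
```

Emit:
send_rows(deltas=[{"linear":[0,0,-2],"yaw":0},{"linear":[0,0,-4],"yaw":0},{"linear":[0,0,-8],"yaw":0},{"linear":[0,0,-12],"yaw":0},{"linear":[0,0,-12],"yaw":0}])

```text
time_s: 13.88
eef_pos: [0.6497, -0.0603, 0.2167]
tool_rot: [[0.995, 0.099, 0.001], [0.099, -0.995, -0.0], [0.001, 0.0, -1.0]]
contact_force: [-0.6, -0.3, -1.7]
opening: 0.0196
finger_force: 28.0
```

Run:
```python
from h import *
s=bot.read_camera("side");o=bot.get_obs();print(o["time_s"],o["eef_pos"],o["contact_force"])
tip=o["eef_pos"]+[0,0,-.111]
P=lambda p:[round(13*(a-b+.5)-.5) for a,b in zip(proj(s,p),(285,155))]
for d in(0,.02,.04,.06):print(d,P(tip+[0,0,d]))
print("x+5",P(tip+[.005,0,0]),"y+5",P(tip+[0,.005,0]))
c=s["color"][155:200,285:345]
cv2.imwrite("pics/s6.png",cv2.resize(c,None,fx=13,fy=13,interpolation=cv2.INTER_CUBIC))
g=cv2.cvtColor(s["color"],cv2.COLOR_BGR2HSV)[...,1]
```

```text
13.9333 [ 0.64956668 -0.06026617  0.21622021] [ 0.12767979 -0.49143661 -0.86353477]
0 [333, 365]
0.02 [340, 297]
0.04 [347, 229]
0.06 [354, 159]
x+5 [350, 355] y+5 [318, 352]
```

View pics/s6.png

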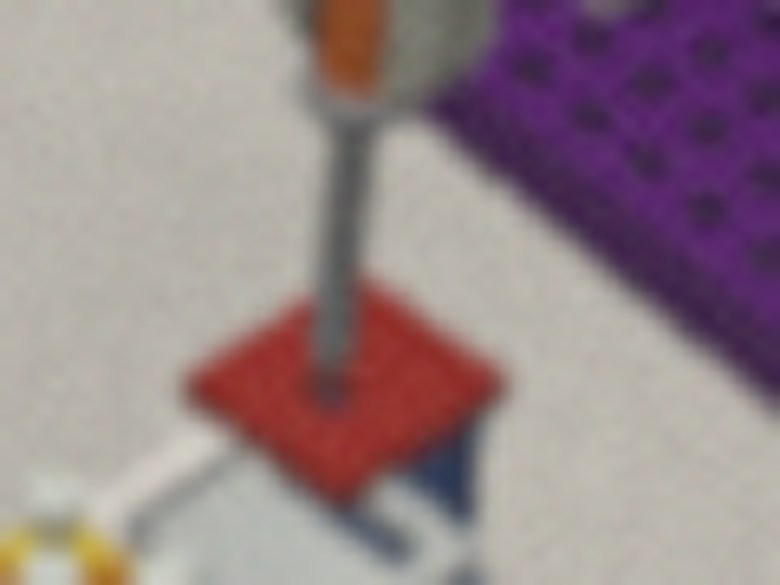

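The tip is at crop (332,368). Measured in this same view, the hole sits about 1 mm further in +x and 1.5 mm in +y. I'll correct by that and feel again.

Emit:
send_rows(deltas=[{"linear":[1,-1.5,2],"yaw":0},{"linear":[1,-1.5,4],"yaw":0},{"linear":[1,-1.5,6],"yaw":0},{"linear":[1,-1.5,8],"yaw":0},{"linear":[1,-1.5,9.5],"yaw":0}])

```text
time_s: 14.35
eef_pos: [0.6501, -0.0587, 0.2057]
tool_rot: [[0.995, 0.099, -0.0], [0.099, -0.995, -0.0], [-0.0, -0.0, -1.0]]
contact_force: [-0.0, -0.6, -0.8]
opening: 0.0198
finger_force: 28.0
```

Emit:
send_rows(deltas=[{"linear":[0,0,0.5],"yaw":0},{"linear":[0,0,1],"yaw":0},{"linear":[0,0,1.5],"yaw":0},{"linear":[0,0,2],"yaw":0},{"linear":[0,0,2.5],"yaw":0}])

```text
time_s: 14.77
eef_pos: [0.6502, -0.0587, 0.2037]
tool_rot: [[0.995, 0.099, 0.0], [0.099, -0.995, -0.0], [0.0, 0.0, -1.0]]
contact_force: [0.3, -0.7, -0.5]
opening: 0.0195
finger_force: 28.0
```

Emit:
send_rows(deltas=[{"linear":[0,0,0.4],"yaw":0},{"linear":[0,0,0.8],"yaw":0},{"linear":[0,0,1.2],"yaw":0},{"linear":[0,0,1.6],"yaw":0},{"linear":[0,0,2],"yaw":0}])

```text
time_s: 15.18
eef_pos: [0.6502, -0.0587, 0.2016]
tool_rot: [[0.995, 0.099, 0.0], [0.099, -0.995, -0.0], [0.0, 0.0, -1.0]]
contact_force: [1.2, -0.6, -0.8]
opening: 0.0195
finger_force: 28.0
```

It's in, with no force at a depth that met the plate before. Continuing down.

Emit:
send_rows(deltas=[{"linear":[0.3,0,1.5],"yaw":0},{"linear":[0.3,0,3],"yaw":0},{"linear":[0.3,0,4.5],"yaw":0},{"linear":[0.3,0,6],"yaw":0},{"linear":[0.3,0,7.5],"yaw":0}])

```text
time_s: 15.6
eef_pos: [0.6505, -0.0586, 0.1939]
tool_rot: [[0.995, 0.099, -0.0], [0.099, -0.995, 0.0], [-0.0, -0.0, -1.0]]
contact_force: [-0.4, -1.2, -1.1]
opening: 0.0194
finger_force: 28.0
```

Emit:
send_rows(deltas=[{"linear":[0,0,1.5],"yaw":0},{"linear":[0,0,3],"yaw":0},{"linear":[0,0,4.5],"yaw":0},{"linear":[0,0,6],"yaw":0},{"linear":[0,0,7.5],"yaw":0}])

```text
time_s: 16.02
eef_pos: [0.6504, -0.0586, 0.1865]
tool_rot: [[0.995, 0.099, -0.0], [0.099, -0.995, 0.0], [-0.0, -0.0, -1.0]]
contact_force: [0.4, -0.2, -1.6]
opening: 0.0198
finger_force: 28.0
```

Emit:
send_rows(deltas=[{"linear":[0,0,1.8],"yaw":0},{"linear":[0,0,3.6],"yaw":0},{"linear":[0,0,5.4],"yaw":0},{"linear":[0,0,7.2],"yaw":0},{"linear":[0,0,9],"yaw":0}])

```text
time_s: 16.43
eef_pos: [0.6505, -0.0586, 0.1774]
tool_rot: [[0.995, 0.099, 0.0], [0.099, -0.995, 0.0], [0.0, -0.0, -1.0]]
contact_force: [0.1, -0.7, -1.2]
opening: 0.0197
finger_force: 28.0
```

Emit:
send_rows(deltas=[{"linear":[0,0,0.8],"yaw":0},{"linear":[0,0,1.6],"yaw":0},{"linear":[0,0,2.4],"yaw":0},{"linear":[0,0,3.2],"yaw":0},{"linear":[0,0,4],"yaw":0}])

```text
time_s: 16.85
eef_pos: [0.6505, -0.0586, 0.1736]
tool_rot: [[0.995, 0.099, 0.0], [0.099, -0.995, 0.0], [0.0, -0.0, -1.0]]
contact_force: [0.2, -0.0, -1.0]
opening: 0.0198
finger_force: 28.0
```

Emit:
send_rows(deltas=[{"linear":[0,0,1],"yaw":0},{"linear":[0,0,2],"yaw":0},{"linear":[0,0,3],"yaw":0},{"linear":[0,0,4],"yaw":0},{"linear":[0,0,5],"yaw":0}])

```text
time_s: 17.27
eef_pos: [0.6505, -0.0586, 0.1685]
tool_rot: [[0.995, 0.099, -0.0], [0.099, -0.995, -0.0], [-0.0, -0.0, -1.0]]
contact_force: [0.2, -0.1, -1.1]
opening: 0.0193
finger_force: 28.0
```

Emit:
send_rows(deltas=[{"linear":[0,0,1.5],"yaw":0},{"linear":[0,0,3],"yaw":0},{"linear":[0,0,4.5],"yaw":0},{"linear":[0,0,6],"yaw":0},{"linear":[0,0,7.5],"yaw":0}])

```text
time_s: 17.68
eef_pos: [0.6505, -0.0586, 0.161]
tool_rot: [[0.995, 0.099, -0.0], [0.099, -0.995, -0.0], [-0.0, 0.0, -1.0]]
contact_force: [0.6, -0.3, -1.7]
opening: 0.0197
finger_force: 28.0
```

Emit:
send_rows(deltas=[{"linear":[0,0,1.5],"yaw":0},{"linear":[0,0,3],"yaw":0},{"linear":[0,0,4.5],"yaw":0},{"linear":[0,0,6],"yaw":0},{"linear":[0,0,7.5],"yaw":0}])

```text
time_s: 18.1
eef_pos: [0.6504, -0.0586, 0.1535]
tool_rot: [[0.995, 0.099, -0.0], [0.099, -0.995, 0.0], [-0.0, -0.0, -1.0]]
contact_force: [0.9, -0.8, -1.9]
opening: 0.0191
finger_force: 28.0
```

Emit:
send_rows(deltas=[{"linear":[0,0,0.5],"yaw":0},{"linear":[0,0,1],"yaw":0},{"linear":[0,0,1.5],"yaw":0},{"linear":[0,0,2],"yaw":0},{"linear":[0,0,2.5],"yaw":0}])

```text
time_s: 18.52
eef_pos: [0.6505, -0.0586, 0.1512]
tool_rot: [[0.995, 0.099, 0.0], [0.099, -0.995, 0.0], [0.0, -0.0, -1.0]]
contact_force: [0.7, 0.3, -0.6]
opening: 0.0193
finger_force: 28.0
```

Emit:
send_rows(deltas=[{"linear":[0,0,0.6],"yaw":0},{"linear":[0,0,1.2],"yaw":0},{"linear":[0,0,1.8],"yaw":0},{"linear":[0,0,2.4],"yaw":0},{"linear":[0,0,3],"yaw":0}])

```text
time_s: 18.93
eef_pos: [0.6504, -0.0587, 0.1481]
tool_rot: [[0.995, 0.099, -0.0], [0.099, -0.995, -0.0], [-0.0, 0.0, -1.0]]
contact_force: [-0.1, -0.6, -0.7]
opening: 0.0195
finger_force: 28.0
```

Emit:
send_rows(deltas=[{"linear":[0,0,0.4],"yaw":0},{"linear":[0,0,0.8],"yaw":0},{"linear":[0,0,1.2],"yaw":0},{"linear":[0,0,1.6],"yaw":0},{"linear":[0,0,2],"yaw":0}])

```text
time_s: 19.35
eef_pos: [0.6505, -0.0587, 0.1461]
tool_rot: [[0.995, 0.099, 0.0], [0.099, -0.995, -0.0], [0.0, 0.0, -1.0]]
contact_force: [0.5, -0.6, -1.1]
opening: 0.0194
finger_force: 28.0
```

Emit:
send_rows(deltas=[{"linear":[0,0,0.4],"yaw":0},{"linear":[0,0,0.8],"yaw":0},{"linear":[0,0,1.2],"yaw":0},{"linear":[0,0,1.6],"yaw":0},{"linear":[0,0,2],"yaw":0}])

```text
time_s: 19.77
eef_pos: [0.6505, -0.0586, 0.1442]
tool_rot: [[0.995, 0.099, 0.0], [0.099, -0.995, 0.0], [0.0, -0.0, -1.0]]
contact_force: [0.1, -1.0, -0.8]
opening: 0.0195
finger_force: 28.0
```

Emit:
send_rows(deltas=[{"linear":[0,0,0.4],"yaw":0},{"linear":[0,0,0.8],"yaw":0},{"linear":[0,0,1.2],"yaw":0},{"linear":[0,0,1.6],"yaw":0},{"linear":[0,0,2],"yaw":0}])

```text
time_s: 20.18
eef_pos: [0.6505, -0.0587, 0.1424]
tool_rot: [[0.995, 0.099, 0.0], [0.099, -0.995, -0.0], [0.0, 0.0, -1.0]]
contact_force: [-0.5, -0.6, 2.7]
opening: 0.0197
finger_force: 28.0
```

Emit:
send_rows(deltas=[{"linear":[0,0,0.4],"yaw":0},{"linear":[0,0,0.8],"yaw":0},{"linear":[0,0,1.2],"yaw":0},{"linear":[0,0,1.6],"yaw":0},{"linear":[0,0,2],"yaw":0}])

```text
time_s: 20.6
eef_pos: [0.6504, -0.0587, 0.1401]
tool_rot: [[0.995, 0.099, -0.0], [0.099, -0.995, -0.0], [-0.0, 0.0, -1.0]]
contact_force: [-1.3, -1.6, 1.5]
opening: 0.0193
finger_force: 28.0
```

Emit:
send_rows(deltas=[{"linear":[0,0,0.4],"yaw":0},{"linear":[0,0,0.8],"yaw":0},{"linear":[0,0,1.2],"yaw":0},{"linear":[0,0,1.6],"yaw":0},{"linear":[0,0,2],"yaw":0}])

```text
time_s: 21.02
eef_pos: [0.6505, -0.0587, 0.1381]
tool_rot: [[0.995, 0.099, 0.0], [0.099, -0.995, -0.0], [0.0, 0.0, -1.0]]
contact_force: [-0.5, -1.5, 2.3]
opening: 0.0195
finger_force: 28.0
```

Emit:
send_rows(deltas=[{"linear":[0,0,0.4],"yaw":0},{"linear":[0,0,0.8],"yaw":0},{"linear":[0,0,1.2],"yaw":0},{"linear":[0,0,1.6],"yaw":0},{"linear":[0,0,2],"yaw":0}])

```text
time_s: 21.43
eef_pos: [0.6505, -0.0587, 0.1361]
tool_rot: [[0.995, 0.099, -0.0], [0.099, -0.995, -0.0], [-0.0, 0.0, -1.0]]
contact_force: [-0.8, -2.2, 2.6]
opening: 0.0194
finger_force: 28.0
```

Emit:
send_rows(deltas=[{"linear":[0,0.3,0.4],"yaw":0},{"linear":[0,0.3,0.8],"yaw":0},{"linear":[0,0.3,1.2],"yaw":0},{"linear":[0,0.3,1.6],"yaw":0},{"linear":[0,0.3,2],"yaw":0}])

```text
time_s: 21.85
eef_pos: [0.6505, -0.0589, 0.1341]
tool_rot: [[0.995, 0.099, -0.0], [0.099, -0.995, 0.0], [-0.0, -0.0, -1.0]]
contact_force: [-0.9, -0.9, 1.5]
opening: 0.0192
finger_force: 28.0
```

Emit:
send_rows(deltas=[{"linear":[0,0,0.4],"yaw":0},{"linear":[0,0,0.8],"yaw":0},{"linear":[0,0,1.2],"yaw":0},{"linear":[0,0,1.6],"yaw":0},{"linear":[0,0,2],"yaw":0}])

```text
time_s: 22.27
eef_pos: [0.6505, -0.0589, 0.1321]
tool_rot: [[0.995, 0.099, -0.0], [0.099, -0.995, 0.0], [-0.0, -0.0, -1.0]]
contact_force: [-0.6, 0.1, 1.6]
opening: 0.0193
finger_force: 28.0
```

Emit:
send_rows(deltas=[{"linear":[0,0,0.4],"yaw":0},{"linear":[0,0,0.8],"yaw":0},{"linear":[0,0,1.2],"yaw":0},{"linear":[0,0,1.2],"yaw":0},{"linear":[0,0,1.2],"yaw":0}])

```text
time_s: 22.68
eef_pos: [0.6504, -0.0589, 0.1308]
tool_rot: [[0.995, 0.099, -0.0], [0.099, -0.995, 0.0], [-0.0, -0.0, -1.0]]
contact_force: [-1.6, -1.1, -0.0]
opening: 0.019
finger_force: 28.0
```

Emit:
send_rows(deltas=[{"linear":[0,0,0.3],"yaw":0},{"linear":[0,0,0.6],"yaw":0},{"linear":[0,0,0.9],"yaw":0},{"linear":[0,0,1.2],"yaw":0},{"linear":[0,0,1.2],"yaw":0}])

```text
time_s: 23.1
eef_pos: [0.6505, -0.0589, 0.1298]
tool_rot: [[0.995, 0.099, 0.0], [0.099, -0.995, 0.0], [0.0, -0.0, -1.0]]
contact_force: [-2.3, -0.6, 3.2]
opening: 0.0195
finger_force: 28.0
```

Emit:
send_rows(deltas=[{"linear":[0,0,0.3],"yaw":0},{"linear":[0,0,0.6],"yaw":0},{"linear":[0,0,0.9],"yaw":0},{"linear":[0,0,1],"yaw":0},{"linear":[0,0,1],"yaw":0}])

```text
time_s: 23.52
eef_pos: [0.6505, -0.0589, 0.1288]
tool_rot: [[0.995, 0.099, 0.0], [0.099, -0.995, 0.0], [0.0, -0.0, -1.0]]
contact_force: [-2.7, -1.1, 4.2]
opening: 0.0195
finger_force: 28.0
```

Emit:
send_rows(deltas=[{"linear":[0,0,0.3],"yaw":0},{"linear":[0,0,0.6],"yaw":0},{"linear":[0,0,0.9],"yaw":0},{"linear":[0,0,1],"yaw":0},{"linear":[0,0,1],"yaw":0}])

```text
time_s: 23.93
eef_pos: [0.6505, -0.0589, 0.1278]
tool_rot: [[0.995, 0.099, 0.0], [0.099, -0.995, 0.0], [0.0, 0.0, -1.0]]
contact_force: [-2.7, -0.7, 5.3]
opening: 0.0196
finger_force: 28.0
```

Run:
```python
from h import *
s=bot.read_camera("side");o=bot.get_obs();print(o["time_s"],o["eef_pos"],o["contact_force"])
cv2.imwrite("pics/s7.png",cv2.resize(s["color"][155:210,275:345],None,fx=10,fy=10,interpolation=cv2.INTER_CUBIC))
```

```text
23.9833 [ 0.65051661 -0.0589601   0.12783569] [-2.68828756 -0.47747994  5.44709019]
```

View pics/s7.png

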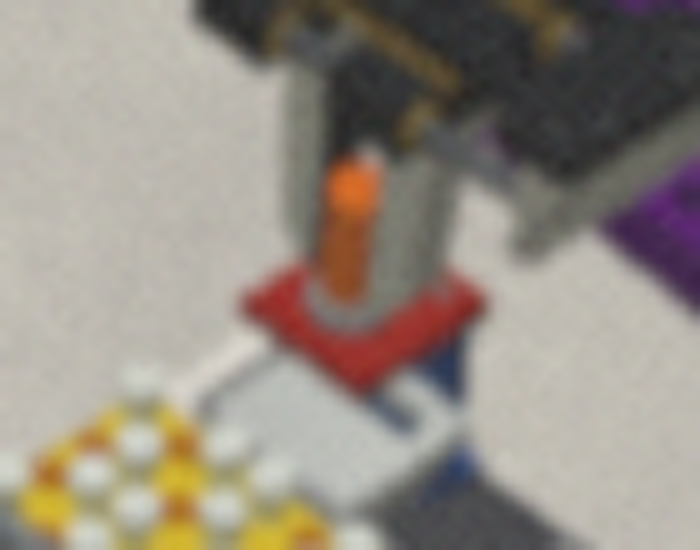

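The collar sits on the red plate at crop (345,315). Force rises about 1.1 N/mm, which matches the plate's spring. I'll ease off a little and release.

Emit:
send_rows(deltas=[{"linear":[0,0,-0.5],"yaw":0},{"linear":[0,0,-1],"yaw":0},{"linear":[0,0,-1.5],"yaw":0},{"linear":[0,0,-1.5],"yaw":0},{"linear":[0,0,-1.5],"yaw":0}])

```text
time_s: 24.4
eef_pos: [0.6505, -0.0589, 0.1291]
tool_rot: [[0.995, 0.099, -0.0], [0.099, -0.995, 0.0], [-0.0, -0.0, -1.0]]
contact_force: [-1.2, -1.3, 0.2]
opening: 0.0196
finger_force: 28.0
```

Emit:
send_rows(deltas=[{"linear":[0,0,0],"yaw":0},{"linear":[0,0,0],"yaw":0},{"linear":[0,0,0],"yaw":0},{"linear":[0,0,0],"yaw":0},{"linear":[0,0,0],"yaw":0}], gripper=50)

```text
time_s: 24.82
eef_pos: [0.6505, -0.0589, 0.1292]
tool_rot: [[0.995, 0.099, 0.0], [0.099, -0.995, 0.0], [0.0, -0.0, -1.0]]
contact_force: [-0.0, 0.6, -0.0]
opening: 0.0474
finger_force: 0.0
```

Emit:
send_rows(deltas=[{"linear":[0,0,0],"yaw":0},{"linear":[0,0,-10],"yaw":0},{"linear":[0,0,-30],"yaw":0},{"linear":[0,0,-60],"yaw":0},{"linear":[0,0,-95],"yaw":0}])

```text
time_s: 25.23
eef_pos: [0.6498, -0.0589, 0.2246]
tool_rot: [[0.995, 0.099, -0.002], [0.099, -0.995, 0.0], [-0.002, -0.001, -1.0]]
contact_force: [0.4, 0.1, -0.1]
opening: 0.0497
finger_force: 0.0
```

Emit:
send_rows(deltas=[{"linear":[-35,0,-10],"yaw":0},{"linear":[-70,0,-20],"yaw":0},{"linear":[-105,20,-30],"yaw":0},{"linear":[-135,40,-40],"yaw":0},{"linear":[-150,60,-40],"yaw":0}])

```text
time_s: 25.65
eef_pos: [0.505, -0.134, 0.2678]
tool_rot: [[0.995, 0.099, 0.004], [0.099, -0.995, -0.001], [0.004, 0.002, -1.0]]
contact_force: [0.8, 0.1, 1.3]
opening: 0.0501
finger_force: 0.0
```

Run:
```python
from h import *
s=bot.read_camera("side");t=bot.read_camera("top");o=bot.get_obs();print(o["time_s"],o["eef_pos"],o["contact_force"])
for r,b in((s,(295,150,330,205)),(t,(260,140,300,175))): print(blob(r,(5,150,120),(16,255,255),b)[:2])
print("expect knob side",proj(s,[.6505,-.0589,.122]),"top face top",proj(t,[.6505,-.0589,.142]))
a=cv2.resize(s["color"][155:210,275:345],None,fx=8,fy=8,interpolation=cv2.INTER_CUBIC)
cv2.imwrite("pics/s8.png",a)
```

```text
25.75 [ 0.50556666 -0.13547092  0.26634076] [ 0.7485286  -0.28489949  0.01040675]
(array([310.7 , 181.25]), array([13, 29,  6,  5, 20], dtype=int32))
(array([276.72413793, 157.5862069 ]), array([14, 15,  6,  6, 29], dtype=int32))
expect knob side (np.float64(310.5269234778136), np.float64(177.84795521544737)) top face top (np.float64(276.3262033777979), np.float64(156.98632817782496))
```

View pics/s8.png

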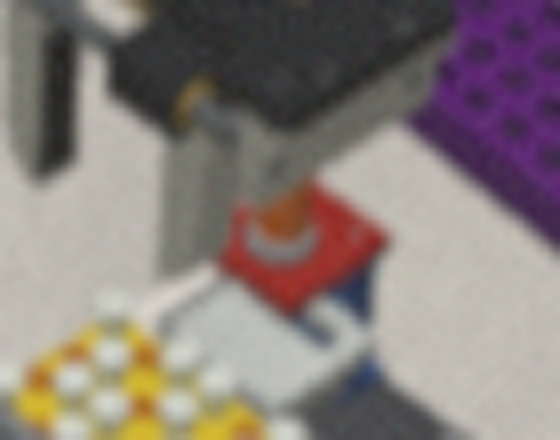

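The collar sits flat on the red plate at crop (283,240), the tray is in, and the gripper is clear of everything.

```bash
python3 -c "
from workcell import bot
print(bot.job_done())"
```

```text
the job is handed in; nothing more can be done
None
```

I pushed the tray in to its stop, threaded the rod down until its collar sat on the red plate, released it, and handed the job in at about 26 s. The wrist force readings stayed under about 10 N; the hand-in returned no verdict.

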